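# Free the lidded tub from the packed crate and close it

## Robot

A 7-joint arm with a two-finger parallel gripper is mounted at the origin on a cart in front of the work surface, level with it; the furniture and walls round the work are solid. World frame = base frame: x ahead of the robot, y to its left, z up, the work surface at z = 0. Lengths are in mm, angles in rad, forces in N, time in s.
With the tool pointing down it reaches from about 425 to 950 mm from the base axis. Payload 16.7 kg.
Tool frame: the origin (TCP) lies at the very end of the fingers, on their centre line; the grasp point (between the pads) lies 19 mm behind it; z points along the fingers, y is the direction in which the jaws open and shut (so a half turn about z gives the same grasp; the last joint's range is limited). The gripper opens to 94 mm and grips with 3 to 60 N. Pads are 16 mm wide; open, the fingers measure 119 mm over their backs; the gripper's body (75 mm by 177 mm) begins 78 mm behind the grasp point.
Start: joints at [-1.417, 0.426, 0.074, 1.606, -0.034, 1.111, -0.067], TCP at [201.928, 644.048, 173.367] pointing down, gripper open.
Joint ranges: [-2.85, 2.85], [-0.5, 2.14], [-1.23, 1.37], [0.21, 2.46], [-1.02, 4.16], [0.16, 2.05], [-2.73, 2.73]. Speed limits (rad/s): [1.89, 1.89, 2.39, 2.39, 3.01, 3.01, 3.01].

## Interface

Orientations are given as [roll, pitch, yaw] about the fixed x, y, z axes, in that order (R = Rz(yaw) Ry(pitch) Rx(roll)).
In Python, from workcell import env gives the robot as it stands. Calls block until the motion is done:
- env.movep(position, orientation): joint-space move of the TCP to a pose.
- env.servo_line(position, attitude=None, rate=150, guard=None): straight line of the TCP; attitude=None keeps the orientation; rate is the mean speed in mm/s. With guard (N) it stops when the force on the tool has changed by that much, and returns True; else False.
- env.move_joints(angles): joint-space move.
- env.move_gripper(opening, effort=None): finger opening in mm; effort is the grip in N (None keeps the last); returns when the fingers have stopped.
- env.dwell(seconds).
- env.solve_ik(position, orientation): joint angles nearest the present ones, or None.
- env.grab_frame(name): name is "scene" or "top" or "wrist"; returns the picture (384x512x3 uint8, red, green, blue); there is no depth.
- env.camera_model(name): a dict with "camera_matrix" (3x3 intrinsics, pixels), "k1" (the pictures are not rectified: a ray, as slopes to the right and down, at radius r is drawn at 1 + k1 r^2 times it, then the intrinsics apply), "world_to_cam" (4x4, takes a point from world to camera coordinates). Camera axes: x right, y down, z forward; pixel columns grow to the right and rows downward; lengths in mm; the calibration is good to about 2 mm. A picture is of the moment at which its call begins: read the wrist's pose just before it. camera_model takes no time and is no camera call; for the wrist camera it gives the pose at the moment of the call.
A pose or a line that the arm cannot do raises env.PlanningError and nothing moves.
- env.sign_off(): hands the job in, once; it reports no verdict.
Trained networks look in the newest picture that a camera, given by its name, has taken for a name from the list of things; names that differ only in an ending like _2 or _b are one class to them, and where a whole thing is asked for, a point or a joint stands for the part that bears it (a point fixed in the world has none). Each returns a list of dicts, best first, with "confidence" (0 to 1); they miss things now and then, are a little off and sometimes report something else, mostly with a low value. They report only what shows in the picture. A call takes as long as a camera call. They do not tell look-alikes from the thing itself.
- env.trace(target, camera): "mask" (384x512 bool, what is visible of it) and "bbox" ([centre column, centre row, width, height] as shares, 0 to 1, of the picture: columns of its width, rows of its height, round what is visible of it).
- env.tip_of(target, camera): "at" ([column, row] as shares, 0 to 1, of the picture: columns of its width, rows of its height: a listed point, or the origin of a listed thing).
Readings, each from a call of its own:
- env.get_time(): time.
- env.get_joint_positions(): joint angles.
- env.get_qvel(): joint speeds.
- env.get_joint_efforts(): joint torques, N m.
- env.get_eef_pos(): TCP position.
- env.get_ee_rot(): TCP orientation.
- env.get_wrist_force(): force on the tool from outside, world axes, zero at the start.
- env.get_moment(): the same for the moment, N m.
- env.get_opening(): finger opening in mm.
Only numpy, scipy, OpenCV 4.12 (cv2) and the standard library are available. Lean on these libraries where they do the work, as an engineer would, in place of code of your own. Each camera call takes 0.05 s, during which the arm holds its last target. There are 200 camera calls.

## Task

In the crowded crate, push the low white tub lengthwise along the crate's floor, out from between the tea box on one side and the jar and tin on the other, into the empty end; then lift it out by its sides and set it down, without dropping it, upright in the middle of the chopping board with its length along the board's length. Only once it stands there, press its wooden lid fully home and take the hand away. Leave everything else in the crate standing in the crate, and do not knock over or push away the spice jar and the tumbler on the board.

Things in the scene. Friction and masses are not known exactly. Their poses are not given: they have to be found in the camera images.
- crate: open slatted wooden crate, fixed, outside 300 (its x) x 236 (its y) x 70 mm high, walls and floor 5 mm thick (inside 290 x 226 mm). Origin: centre of the underside; the inner floor is 5 mm above it. Its -x half is packed; its +x end is the empty end (only the salt mill stands there, in the -y corner). The crate may be turned any way.
- tub: low white rectangular ceramic storage tub, 110 (its x) x 58 (its y) x 46 mm to the rim, with a flat, knobless wooden lid; about 0.3 kg. Origin: centre of its underside. It stands near the middle of the crate's width with its x roughly along the crate's x, 2 to 25 mm from its neighbours on both long sides, with a clear slot 40 to 65 mm wide between its -x end and the crate's -x wall.
- lid (a joint): height of the tub's lid above fully home, m: 0 = fully home (lid top 53 mm above the tub's underside), starts 7 to 11 mm proud. The lid is a tight fit that moves down only when pressed with about 5 N, and cannot come off.
- lid_top (a point): centre of the lid's top face (108 x 56 mm), z up.
- tea_box: closed cardboard tea box lying in the crate, on the +y side of the tub: 69 (its x) x 133 mm (its y), 66 mm high, its long y axis along the crate's x. Origin: centre of its underside.
- jam_jar: squat round jam jar with a metal lid, 66 mm diameter, 88 mm high, on the -y side of the tub. Origin: centre of its underside.
- food_tin: round food tin, 58 mm diameter, 72 mm high, on the -y side of the tub, beside the jam jar. Origin: centre of its underside.
- salt_mill: small upright salt mill, 44 mm diameter, 90 mm high, in the +x, -y corner of the crate. Origin: centre of its underside.
- board: chopping board lying flat on low feet, fixed, 198 (its x) x 351 (its y, its length) mm, top 12 mm above its origin. Origin: centre of the underside.
- board_mid (a point): centre of the board's top face.
- spice_jar: spice jar, 46 mm diameter, 106 mm high, standing near one end of the board. Origin: centre of its underside.
- tumbler: tumbler, 75 mm diameter at the rim, 100 mm high, standing near the other end of the board. Origin: centre of its underside.
Mind the look-alikes: they are no part of the job. Leave any yellow look-alike of the jam_jar alone.

How it is judged:
By the outcome, as a careful person would: the job done as asked, in the order asked, and still so for the second after the job is handed in, with the robot touching nothing.
It also fails if it takes over 64 s, if anything falls off the work surface, if the arm or the gripper's body presses on something with over 40 N, if the wrist force passes 120 N, or if a joint passes its speed limit or range.

## Working session

There is one attempt and no reset: what is moved stays moved. The work goes in short steps, each a Python script; the robot and the scene stay as the last script left them, time stands still between calls to the robot, and variables do not carry over. Pictures are saved under pics/ and viewed, about 8 in all and at most 12, crops included, and the job is handed in when it is done.

```bash
ls; mkdir -p pics; cat > h.py <<'E'
import numpy as np, cv2
from workcell import env
from scipy.optimize import least_squares
def grab(n,save=None):
    m=env.camera_model(n); f=env.grab_frame(n)
    if save: cv2.imwrite('pics/'+save,f[:,:,::-1])
    return m,f
def proj(m,P):
    P=np.atleast_2d(P); T=np.array(m['world_to_cam']); c=P@T[:3,:3].T+T[:3,3]
    s=c[:,:2]/c[:,2:]; r2=(s**2).sum(1,keepdims=True); s=s*(1+m['k1']*r2)
    K=np.array(m['camera_matrix']); return s@K[:2,:2].T+K[:2,2]
def ray(m,px):
    K=np.array(m['camera_matrix']); d=np.linalg.solve(K[:2,:2],np.array(px,float)-K[:2,2]); s=d.copy()
    for _ in range(20): s=d/(1+m['k1']*(s@s))
    T=np.array(m['world_to_cam']); R=T[:3,:3]; return -R.T@T[:3,3], R.T@np.append(s,1)
def atz(m,px,z):
    o,d=ray(m,px); return o+d*(z-o[2])/d[2]
E
cat > a.py <<'E'
from h import *
fs=[]
for n in ['scene','top','wrist']:
    m,f=grab(n,n+'0.png'); fs.append(f)
    for t in ['crate','tub','lid_top','tea_box','jam_jar','food_tin','salt_mill','board','board_mid','spice_jar','tumbler']:
        if n=='wrist' and t not in('tub','lid_top'):continue
        r=env.tip_of(t,n)
        print(n,t,[(np.round(np.array(q['at'])*[512,384],1).tolist(),round(q['confidence'],2),np.round(atz(m,np.array(q['at'])*[512,384],dict(crate=0,board=0,board_mid=12,spice_jar=12,tumbler=12,lid_top=66).get(t,5))[:2]).tolist()) for q in r[:3]])
print(env.get_time())
E
python3 a.py
```

```text
pics
scene crate [([214.4, 186.4], 0.85, [576.0, 70.0])]
scene tub [([209.3, 191.2], 0.73, [543.0, 61.0])]
scene lid_top [([208.8, 172.3], 0.86, [547.0, 61.0]), ([228.4, 198.0], 0.68, [481.0, -61.0])]
scene tea_box [([193.1, 180.4], 0.93, [559.0, 138.0])]
scene jam_jar [([230.6, 257.3], 0.91, [362.0, -158.0]), ([198.8, 208.4], 0.84, [464.0, 31.0]), ([258.1, 237.3], 0.82, [457.0, -169.0])]
scene food_tin [([207.1, 188.2], 0.6, [551.0, 76.0])]
scene salt_mill []
scene board [([336.5, 246.6], 0.7, [539.0, -342.0])]
scene board_mid [([338.7, 243.5], 0.73, [540.0, -347.0])]
scene spice_jar [([289.5, 267.1], 0.82, [405.0, -292.0])]
scene tumbler [([361.8, 215.3], 0.61, [673.0, -346.0])]
top crate [([196.3, 174.1], 0.85, [568.0, 55.0])]
top tub [([192.5, 183.2], 0.64, [544.0, 64.0])]
top lid_top [([187.0, 182.5], 0.66, [538.0, 67.0]), ([223.2, 186.5], 0.42, [526.0, -20.0])]
top tea_box [([164.2, 177.2], 0.79, [561.0, 138.0])]
top jam_jar [([212.7, 215.0], 0.93, [462.0, 13.0]), ([283.5, 251.4], 0.75, [367.0, -164.0])]
top food_tin [([221.1, 184.8], 0.88, [538.0, -9.0])]
top salt_mill [([240.3, 138.4], 0.68, [659.0, -60.0]), ([338.6, 235.7], 0.65, [403.0, -303.0])]
top board [([354.1, 181.7], 0.7, [539.0, -351.0])]
top board_mid [([355.1, 179.7], 0.77, [543.0, -351.0]), ([211.3, 215.0], 0.31, [461.0, 16.0])]
top spice_jar [([337.5, 234.2], 0.74, [407.0, -299.0])]
top tumbler [([348.7, 128.5], 0.74, [677.0, -342.0])]
wrist tub []
wrist lid_top []
1.35
```

```bash
python3 -c "
import cv2
a=cv2.imread('pics/top0.png');cv2.imwrite('pics/t1.png',cv2.resize(a[70:330,110:440],None,fx=2.3,fy=2.3,interpolation=3))
a=cv2.imread('pics/scene0.png');cv2.imwrite('pics/s1.png',cv2.resize(a[90:330,110:440],None,fx=2.3,fy=2.3,interpolation=3))"
```

```text
(no output)
```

View pics/t1.png

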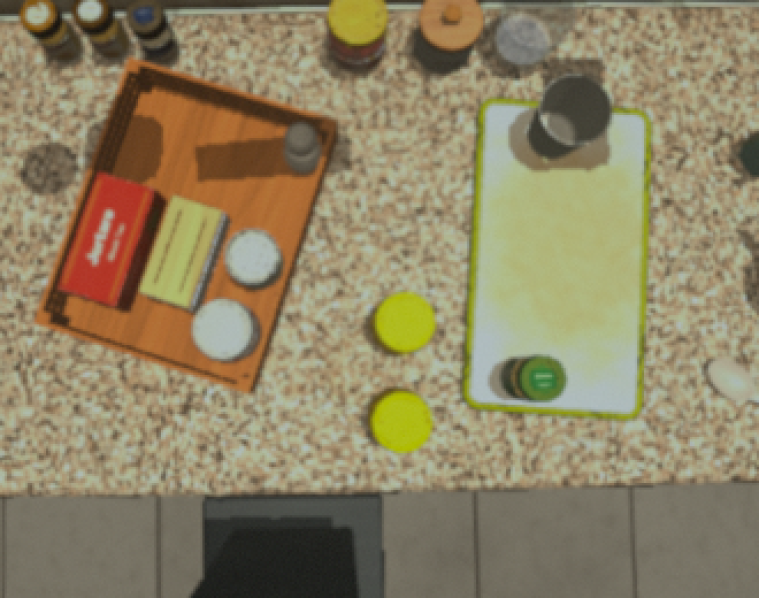

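View pics/s1.png

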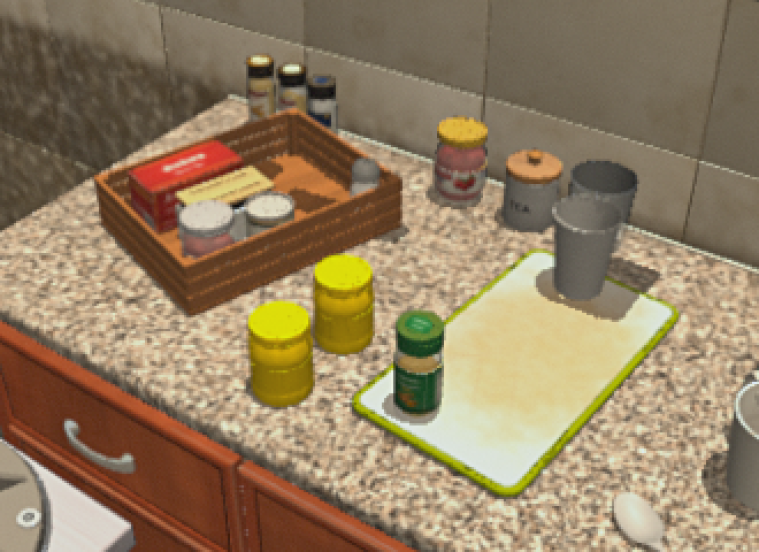

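The top view shows the crate with its packed end near the robot and its empty end far away, where the salt mill stands (crop 303,147). The tub is the cream-lidded one (crop 183,252), between the red tea box and the white-lidded jar (225,330) and tin (253,257). The two yellow jars (405,322) and (402,422) stand outside the crate. They are the look-alikes and stay untouched.

Next I hover over the crate and measure from close up.

```bash
cat > b.py <<'E'
from h import *
m=env.camera_model('top')
c=np.array([atz(m,np.array(p)/2.3+[110,70],70)[:2] for p in [(135,62),(335,122),(250,390),(40,322)]])
print('crate corners',c.round(), c.mean(0).round())
d=(c[0]+c[1]-c[2]-c[3])/2; yaw=np.arctan2(d[1],d[0]); print(yaw,np.linalg.norm(d), env.get_ee_rot())
for q in [(183-0,252)]: print('lid',atz(m,np.array(q)/2.3+[110,70],67))
for z in (380,330,280):
    try:
        env.movep([530,70,z],[np.pi,0,yaw]); break
    except env.PlanningError as e: print(z,e)
env.dwell(.2)
m,f=grab('wrist','w1.png'); print(env.get_eef_pos(),env.get_ee_rot(),env.get_joint_positions())
np.save('f1.npy',f); import pickle; pickle.dump(m,open('m1.pkl','wb'))
for t,z in [('tub',5),('lid_top',67),('crate',0),('tea_box',5),('jam_jar',5),('food_tin',5),('salt_mill',5)]:
    print(t,[(np.round(np.array(q['at'])*[512,384]).tolist(),round(q['confidence'],2),atz(m,np.array(q['at'])*[512,384],z)[:2].round(1).tolist()) for q in env.tip_of(t,'wrist')[:3]])
r=env.trace('lid_top','wrist'); print([(q['confidence'],q['bbox']) for q in r])
print(env.get_time())
E
python3 b.py
```

```text
crate corners [[ 751.  113.]
 [ 679. -101.]
 [ 401.   -9.]
 [ 474.  209.]] [577.  53.]
-0.3275164761708376 293.06254402419535 [-3.14149834e+00 -4.67781259e-05  2.83771665e+00]
lid [544.58580501  60.31225062  67.        ]
[529.98492135  70.26764862 379.94986616] [ 3.14134392e+00 -2.67367672e-05 -3.26902899e-01] [-1.3512061   0.09791092  1.21982663  1.66280545 -0.09241487  1.44564694
 -2.01905563]
tub [([255.0, 144.0], 0.87, [545.2, 65.2])]
lid_top [([256.0, 144.0], 0.96, [550.1, 61.6]), ([302.0, 64.0], 0.59, [651.1, -54.0])]
crate [([254.0, 127.0], 0.55, [575.8, 56.8])]
tea_box [([217.0, 151.0], 0.67, [555.1, 139.5])]
jam_jar [([377.0, 143.0], 0.73, [470.6, -164.5]), ([382.0, 194.0], 0.68, [363.2, -152.3]), ([289.0, 176.0], 0.56, [460.5, 20.7])]
food_tin [([295.0, 133.0], 0.61, [540.8, -15.0])]
salt_mill [([300.0, 66.0], 0.68, [654.5, -61.0]), ([295.0, 135.0], 0.36, [535.7, -14.5])]
[(0.65, [0.5028, 0.377, 0.0682, 0.1555])]
4.4583
```

View pics/w1.png

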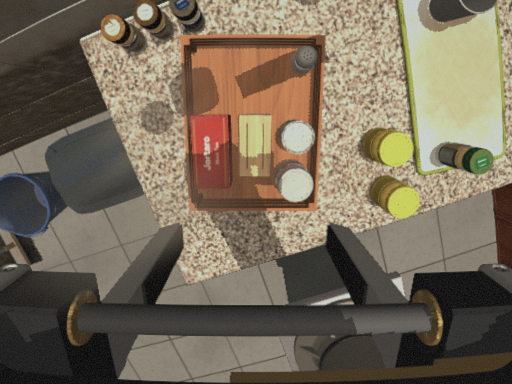

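The wrist view shows the crate aligned with the picture. The lid is at about (255,145), the tea box at (210,152), the tin lid at (297,137), the jar lid at (295,184) and the mill at (304,58). The gap on each side of the tub is about 10 px. I will fit the lid rectangle, check IK along the path and confirm with a crop.

```bash
cat > c.py <<'E'
from h import *
import pickle
f=np.load('f1.npy'); m=pickle.load(open('m1.pkl','rb'))
def lidfit(f,m,box,z=67):
    x0,y0,x1,y1=box
    hsv=cv2.cvtColor(f,cv2.COLOR_RGB2HSV)
    k=np.zeros(f.shape[:2],np.uint8); s=hsv[y0:y1,x0:x1]
    k[y0:y1,x0:x1]=((s[...,0]>18)&(s[...,0]<34)&(s[...,1]>60)&(s[...,2]>120))
    k=cv2.morphologyEx(k,cv2.MORPH_OPEN,np.ones((3,3)))
    p=np.argwhere(k)[:,::-1]; w=np.array([atz(m,q,z)[:2] for q in p],np.float32)
    return cv2.minAreaRect(w),len(p)
if __name__=='__main__':
    print(lidfit(f,m,(232,105,278,185)))
    cy,sy=np.cos(-.327),np.sin(-.327); C=np.array([577,53])
    def W(x,y): return C+[cy*x-sy*y,sy*x+cy*y]
    def toC(p): d=np.array(p)[:2]-C; return np.array([cy*d[0]+sy*d[1],-sy*d[0]+cy*d[1]])
    for n,px,z in [('tin lid',(297,137),77),('jar lid',(295,184),93),('mill',(306,53),95),('teaR top',(229,115),71),('teaR bot',(228,188),71),('TL',(181,36),70),('TR',(325,36),70),('BR',(316,210),70),('BL',(189,210),70)]:
        p=atz(m,px,z); print(n,p.round(),toC(p).round(1))
    for yaw in (-.327,-.327+np.pi):
        for P in [(*W(-120,0),30),(*W(0,0),30),(*W(75,0),30),(*W(75,0),200)]:
            q=env.solve_ik(P,[np.pi,0,yaw]); print(np.round(P),None if q is None else np.round(q,2))
        for z in (30,200):
            q=env.solve_ik([541,-350,z],[np.pi,0,yaw+.327-.0]); print('board',None if q is None else np.round(q,2))
    cv2.imwrite('pics/w1c.png',cv2.resize(f[25:220,175:335],None,fx=3,fy=3,interpolation=cv2.INTER_CUBIC)[:,:,::-1])
E
python3 c.py
```

```text
(((547.1983032226562, 64.75709533691406), (54.57685852050781, 106.78772735595703), 71.2873306274414), 1304)
tin lid [540.  -9.  77.] [-14.8 -71. ]
jar lid [466.  18.  93.] [-93.6 -68.3]
mill [663. -59.  95.] [117.  -78.2]
teaR top [612.  89.  71.] [21.5 45. ]
teaR bot [492. 134.  71.] [-106.7   49.4]
TL [756. 120.  70.] [147.9 121.1]
TR [ 681. -101.   70.] [ 148.2 -112.3]
BR [400.  -6.  70.] [-148.8 -112.6]
BL [475. 217.  70.] [-149.3  122.9]
[463.  92.  30.] [-1.22  0.59  1.16  2.22 -0.77  0.83 -1.44]
[577.  53.  30.] [-0.87  0.63  0.91  1.98 -0.66  0.86 -1.5 ]
[648.  29.  30.] [-0.84  0.82  1.05  1.82 -0.84  1.02 -1.33]
[648.  29. 200.] [-0.94  0.69  1.27  1.68 -0.69  1.3  -1.43]
board [-0.14  0.72  0.88  1.83 -0.68  0.94 -0.51]
board [-0.33  0.69  1.28  1.69 -0.69  1.29 -0.48]
[463.  92.  30.] [ 0.52  0.48 -1.02  2.13  0.57  0.83  0.39]
[577.  53.  30.] [ 0.57  0.67 -1.03  1.9   0.69  0.98  0.46]
[648.  29.  30.] [ 0.56  0.77 -1.03  1.74  0.75  1.08  0.52]
[648.  29. 200.] [ 0.57  0.55 -1.03  1.59  0.49  1.28  0.71]
board [ 1.19  0.77 -1.03  1.75  0.74  1.07  1.47]
board [ 1.2   0.54 -1.03  1.6   0.48  1.27  1.66]
```

View pics/w1c.png

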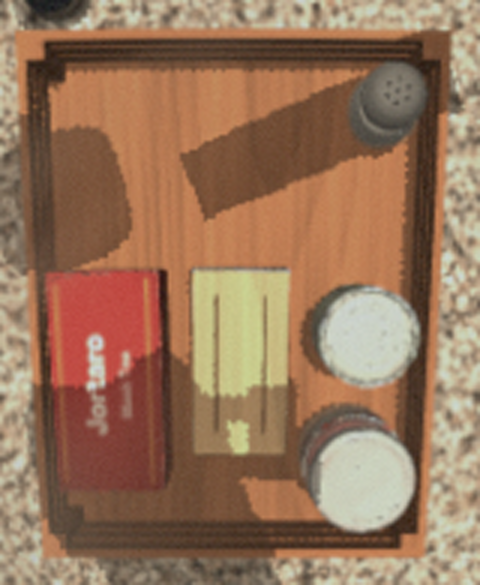

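The crop confirms the layout. The tub is at crate coordinates of about (-33, 0), aligned with the crate within 0.01 rad. The gaps are about 16 mm to the tea box and 8–10 mm to the jar and tin, and the slot is about 57 mm. I will push with both fingertips spread 25 mm across the tub's end.

```bash
cat >> h.py <<'E'
YAW=-.328; C=np.array([577.5,55]); A=[np.pi,0,YAW]
cy,sy=np.cos(YAW),np.sin(YAW)
def W(x,y,z): return [C[0]+cy*x-sy*y,C[1]+sy*x+cy*y,z]
def toC(p): d=np.array(p)[:2]-C; return np.array([cy*d[0]+sy*d[1],-sy*d[0]+cy*d[1]])
E
cat > d.py <<'E'
from h import *
env.move_gripper(25,20)
env.movep(W(-118,-.5,130),A); print(env.get_time(),env.get_joint_positions().round(2))
b=env.servo_line(W(-118,-.5,15),rate=100,guard=12); print('down',b,env.get_eef_pos(),env.get_time())
if not b:
    b=env.servo_line(W(8,-.5,15),rate=60,guard=15); print('push',b,env.get_eef_pos(),toC(env.get_eef_pos()),env.get_wrist_force())
    env.servo_line(W(0,-.5,15),rate=80)
    env.servo_line(W(0,-.5,150),rate=150)
    env.movep(W(-20,-.5,300),A)
    m,f=grab('wrist','w2.png'); np.save('f2.npy',f); import pickle; pickle.dump(m,open('m2.pkl','wb'))
    for q in env.tip_of('lid_top','wrist'): print(q,toC(atz(m,np.array(q['at'])*[512,384],67)))
    print(env.get_time(),env.get_joint_positions().round(2))
E
python3 d.py
```

```text
6.6167 [-1.38  0.37  1.3   2.13 -0.44  0.95 -1.73]
down False [465.97210738  92.681107    15.4129725 ] 7.9167
push False [584.85091048  51.99904966  15.02437568] [ 7.92577973 -0.4728673 ] [-1.29035172  0.20162681 -1.0210513 ]
{'at': [0.5047, 0.2656], 'confidence': 0.63} [70.61971397 -5.22690404]
12.225 [-1.23  0.34  1.3   1.74 -0.33  1.32 -1.76]
```

View pics/w2.png

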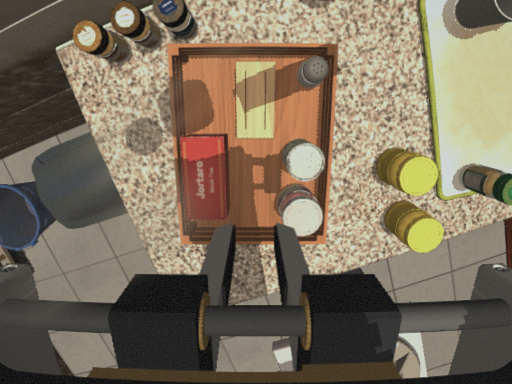

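The tub is now in the empty end, at pixels (236–274, 62–138), and everything else is still standing. Next I fit the lid and the board, then grasp and carry.

```bash
cat > e.py <<'E'
from h import *
from c import lidfit
import pickle,sys
f=np.load('f2.npy'); m=pickle.load(open('m2.pkl','rb'))
r,n=lidfit(f,m,(228,52,282,146)); print(r,n)
t=atz(m,(255.5,100),67)[:2]; print('manual',t,toC(t),'fit',toC(r[0]))
mt=env.camera_model('top'); f0=cv2.imread('pics/top0.png')
c=np.array([atz(mt,np.array(p)/2.3+[110,70],12)[:2] for p in [(481,98),(652,111),(641,418),(465,408)]])
print(c.round(),c.mean(0)); d=(c[0]+c[1]-c[2]-c[3])/2; print('board len',np.linalg.norm(d),'yaw',np.arctan2(d[1],d[0]))
# green rim mask fit
h=cv2.cvtColor(f0,cv2.COLOR_BGR2HSV); k=((h[...,0]>27)&(h[...,0]<42)&(h[...,1]>120)).astype(np.uint8); k[:,:308]=0; k[:100]=0;k[260:]=0; k[:,400:]=0
p=np.argwhere(k)[:,::-1]; w=np.array([atz(mt,q,12)[:2] for q in p],np.float32); print('rim',cv2.minAreaRect(w),len(p))
E
python3 e.py
```

```text
((646.9719848632812, 30.949241638183594), (54.6600456237793, 105.57210540771484), 71.2608413696289) 1679
manual [646.62431631  30.3654494 ] [73.37522567 -1.05282765] fit [73.51629066 -0.3881567 ]
[[ 721. -267.]
 [ 703. -461.]
 [ 360. -426.]
 [ 376. -235.]] [ 539.9073446  -347.21431108]
board len 345.980688828221 yaw -0.09777828606155496
rim ((540.7367553710938, -344.5929260253906), (197.82020568847656, 350.86767578125), 84.32511138916016) 1003
```

```bash
cat > g.py <<'E'
from h import *
env.move_gripper(82)
env.movep(W(73,-.7,125),A)
b=env.servo_line(W(73,-.7,13),rate=90,guard=10); print('down',b,env.get_eef_pos(),env.get_time())
if not b:
    env.move_gripper(40,25); print('open',env.get_opening(),env.get_wrist_force())
    env.servo_line(W(73,-.7,60),rate=70); env.servo_line(W(73,-.7,165),rate=140)
    print('open',env.get_opening(),env.get_wrist_force(),env.get_time(),env.get_joint_positions().round(2))
    B=[np.pi,0,-.099]
    env.movep([541,-346,165],B)
    print(env.get_opening(),env.get_time(),env.get_joint_positions().round(2))
    grab('wrist','w3.png'); grab('scene','s3.png'); m,f=grab('top','t3.png')
    a=[cv2.imread('pics/'+n) for n in ('s3.png','t3.png')]
    cv2.imwrite('pics/st3.png',np.hstack([a[0][90:330,110:440],a[1][70:330,110:440][:240]]))
E
python3 g.py
```

```text
down False [646.74441107  30.82531288  13.52225124] 15.4167
open 57.43770665347143 [-0.61097059 -0.53052559  3.02011675]
open 57.807350196667265 [ 0.19052294  0.30085409 -2.84154838] 17.65 [-0.84  0.58  1.01  1.72 -0.53  1.15 -1.57]
57.08430238505261 19.1083 [-0.2   0.54  0.96  1.73 -0.49  1.13 -0.77]
```

View pics/st3.png

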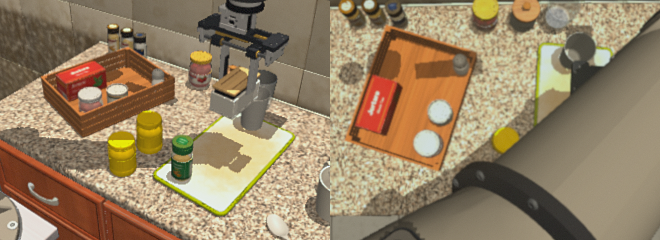

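View pics/w3.png

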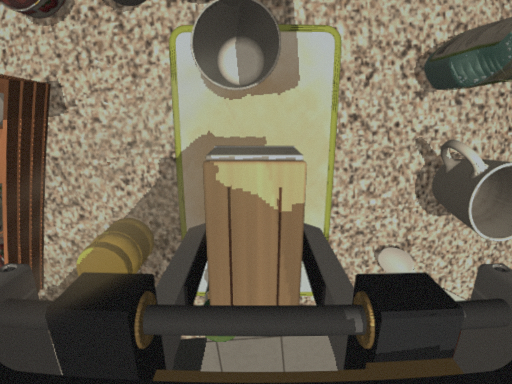

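The tub is held level, with its opening and weight as expected, and its length runs along the board. The crate contents and both board items are standing. I will check the board centre from this near view, set the tub down and look again.

```bash
cat > p.py <<'E'
from h import *
m=env.camera_model('wrist'); u=np.array([np.cos(-.099),np.sin(-.099)]); v=np.array([-u[1],u[0]]); c0=np.array([540.7,-344.6])
for px in [(172,60),(178,180),(341,60),(332,180),(255,27)]:
    d=atz(m,px,12)[:2]-c0; print(px,round(d@u,1),round(d@v,1))
E
python3 p.py
```

```text
(172, 60) 137.8 95.4
(178, 180) -4.1 96.5
(341, 60) 138.5 -99.0
(332, 180) -3.5 -97.6
(255, 27) 172.5 0.1
```

```bash
cat > q.py <<'E'
from h import *
P=[539.3,-345.5]; B=[np.pi,0,-.099]
env.servo_line(P+[40],B,rate=120); env.dwell(.2)
b=env.servo_line(P+[18.5],rate=20,guard=4); print('contact',b,env.get_eef_pos(),env.get_wrist_force(),env.get_time())
env.dwell(.2)
env.move_gripper(82); env.dwell(.2)
env.servo_line(P+[60],rate=80); env.servo_line(P+[170],rate=150)
env.move_gripper(0,20)
env.movep([430,-345,300],B); env.dwell(.1)
m,f=grab('wrist','w4.png'); np.save('f4.npy',f); import pickle; pickle.dump(m,open('m4.pkl','wb'))
for q in env.tip_of('lid_top','wrist'): print(q,atz(m,np.array(q['at'])*[512,384],74))
print(env.get_time(),env.get_opening())
E
python3 q.py
```

```text
contact True [ 539.16334044 -345.41804609   20.08056807] [-0.74687277  1.07532405  7.40018865] 21.5667
{'at': [0.4824, 0.2326], 'confidence': 0.72} [ 539.36568799 -343.83585668   74.        ]
26.275 0.4031919216151804
```

View pics/w4.png

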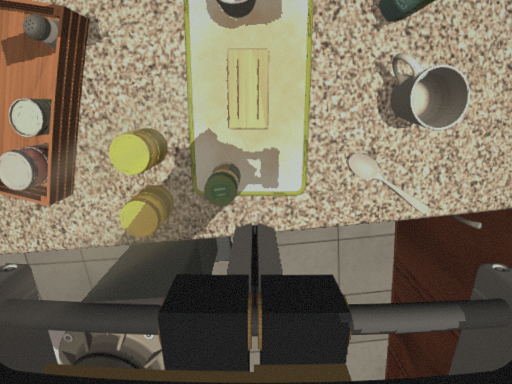

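The tub stands upright mid-board at (248,88), between the spice jar and the tumbler. Now I press the lid.

```bash
cat > r.py <<'E'
from h import *
P=[539.2,-345]; B=[np.pi,0,-.099]
env.movep(P+[150],B)
env.servo_line(P+[88],rate=120); env.dwell(.2)
b=env.servo_line(P+[60],rate=15,guard=28); print('press',b,env.get_eef_pos(),env.get_wrist_force(),env.get_time())
env.dwell(.3); print(env.get_eef_pos(),env.get_wrist_force())
env.servo_line(P+[90],rate=60); env.servo_line(P+[200],rate=150)
env.movep([430,-345,300],B); env.dwell(.1)
m,f=grab('wrist','w5.png'); grab('scene','s5.png')
for q in env.tip_of('lid_top','wrist'): print(q,atz(m,np.array(q['at'])*[512,384],65))
print(env.get_time(),env.get_wrist_force())
a=cv2.imread('pics/s5.png')[100:310,130:430]; b=cv2.imread('pics/w5.png')[0:240]
cv2.imwrite('pics/f5.png',np.hstack([cv2.resize(a,(400,280)),cv2.resize(b,(400,280))]))
E
python3 r.py
```

```text
press False [ 539.25646333 -344.99890923   60.06353462] [-0.57027552 -0.02716844  0.2299396 ] 29.925
[ 539.18266352 -344.9948561    60.00331522] [-0.76157339 -0.41140487 -0.03776838]
{'at': [0.4842, 0.2247], 'confidence': 0.65} [ 543.74538661 -345.63403878   65.        ]
32.65 [-0.29608279  0.80950036  0.27180815]
```

View pics/f5.png

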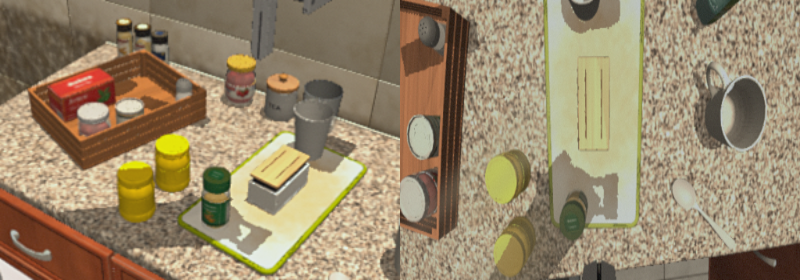

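The press met no force down to z = 60, and the lid still looks proud in the scene picture (crop 280,160). That contradicts a contact, so I look closer while stepping down.

```bash
cat > s.py <<'E'
from h import *
P=[539.2,-345]; B=[np.pi,0,-.099]
env.movep(P+[150],B); env.servo_line(P+[84],rate=120); env.dwell(.2)
f0=np.array(env.get_wrist_force())
for z in (80,76,72,68,64,60):
    env.servo_line(P+[z],rate=30,guard=25); env.dwell(.1)
    print(z,env.get_eef_pos().round(1),(np.array(env.get_wrist_force())-f0).round(1))
m,f=grab('scene','s6.png'); print(proj(m,[[539.2,-345,60],[539.2,-345,65]]),env.get_opening(),env.get_time())
a=cv2.imread('pics/s5.png');b=cv2.imread('pics/s6.png')
g=lambda a:cv2.resize(a[180:270,290:390],None,fx=4,fy=4,interpolation=cv2.INTER_CUBIC)
cv2.imwrite('pics/z6.png',np.hstack([g(a),g(b)]))
E
python3 s.py
```

```text
80 [ 539.2 -345.    80. ] [ 0.3 -0.4  0.3]
76 [ 539.2 -345.    76. ] [0.1 0.3 0. ]
72 [ 539.2 -345.1   72. ] [ 0.9 -0.7 -0.1]
68 [ 539.2 -345.    68. ] [1.  0.1 0.5]
64 [ 539.2 -345.    64. ] [-0.2 -0.1 -0.3]
60 [ 539.2 -345.    60. ] [ 0.8 -0.1  0.8]
[[339.81759288 227.68511522]
 [340.01608757 226.00726085]] 0.5118865528228307 36.6667
```

View pics/z6.png

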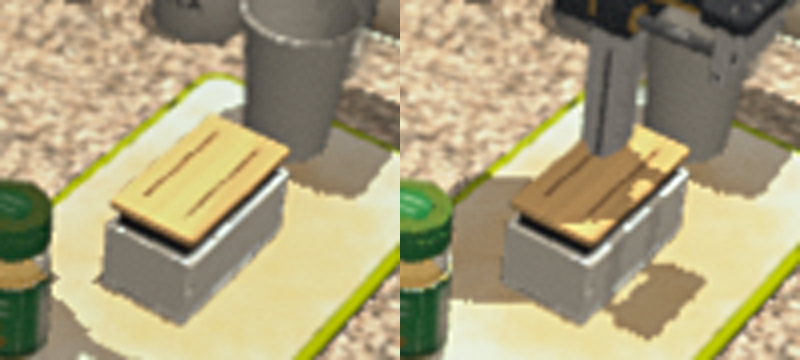

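With the fingers closed, the tips show at about (341,219). The nominal tip for z = 60 would be at row 228, so the closed fingers end roughly 20 mm short of the TCP and hover over the lid's centre. I will keep going down under guard, using force to find the contact and home positions.

```bash
cat > u.py <<'E'
from h import *
P=[539.2,-345]
f0=np.array(env.get_wrist_force())[2]
b=env.servo_line(P+[25],rate=20,guard=3.5); z=env.get_eef_pos()[2]; print('contact',b,z,env.get_wrist_force(),env.get_time())
if b:
    for k in range(14):
        z-=1.5; g=env.servo_line(P+[z],rate=15,guard=25); F=env.get_wrist_force()[2]-f0; print(round(z,1),round(env.get_eef_pos()[2],1),round(F,1))
        if g or F>22: break
    env.dwell(.2); print('end',env.get_eef_pos(),env.get_wrist_force(),env.get_time())
E
python3 u.py
```

```text
contact True 41.42684922190072 [-0.2545021   0.30878195  0.02083054] 37.65
39.9 39.8 -0.7
38.4 38.3 -0.6
36.9 36.8 -0.2
35.4 35.3 0.6
33.9 33.8 -0.4
32.4 33.1 13.5
30.9 32.8 36.0
end [ 539.39793046 -345.11890879   32.80023367] [-9.62882514  9.21984662 35.55951805] 39.6167
```

It hit a hard stop at z = 33 with 36 N and some side force. I need to see what it is touching.

```bash
cat > v.py <<'E'
from h import *
grab('scene','s7.png'); 
P=[539.2,-345]
env.servo_line(P+[60],rate=60); env.servo_line(P+[200],rate=150); env.movep([430,-345,300],[np.pi,0,-.099]); env.dwell(.1)
grab('scene','s8.png'); m,f=grab('wrist','w8.png'); print(env.get_time(),env.get_wrist_force(),env.get_opening())
g=lambda n:cv2.resize(cv2.imread('pics/'+n)[165:270,285:390],None,fx=3.5,fy=3.5,interpolation=cv2.INTER_CUBIC)
cv2.imwrite('pics/z8.png',np.hstack([g('s7.png'),g('s8.png')]))
E
python3 v.py
```

```text
42.225 [ 0.37705005  0.04504744 -0.16993296] 0.3950947779363563
```

View pics/z8.png

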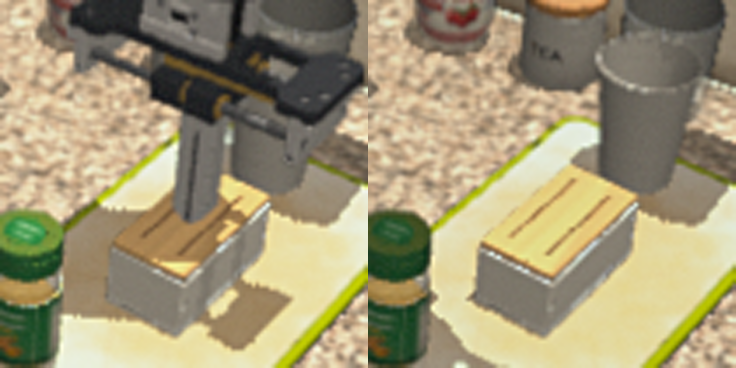

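The fingertips were on the lid and it has gone down flush (right half). The stiff stop, 13 to 36 N within 0.3 mm, fits fully home. One last position check, then I hand in.

```bash
cat > x.py <<'E'
from h import *
from c import lidfit
m=env.camera_model('wrist'); f=cv2.imread('pics/w8.png')[:,:,::-1].copy()
for t,z in [('lid_top',65),('tub',12),('board_mid',12),('spice_jar',12),('tumbler',12)]:
    q=env.tip_of(t,'wrist') 
    print(t,[(round(k['confidence'],2),atz(m,np.array(k['at'])*[512,384],z)[:2].round(1).tolist()) for k in q[:2]])
ms=env.camera_model('scene'); u=np.array([np.cos(-.099),np.sin(-.099)]);v=np.array([-u[1],u[0]])
c=[np.array([539.2,-345])+a*54*u+b*28*v for a,b in((-1,-1),(-1,1),(1,-1),(1,1))]
for z in (65,70,74): print(z,((proj(ms,[[*p,z] for p in c])-[285,165])*3.5+[368,0]).round().tolist())
print(env.get_time())
E
python3 x.py
```

```text
lid_top [(0.68, [540.3, -341.5])]
tub [(0.88, [539.0, -344.9])]
board_mid []
spice_jar [(0.82, [410.4, -296.0]), (0.47, [575.1, 46.0])]
tumbler []
65 [[552.0, 272.0], [479.0, 236.0], [638.0, 191.0], [568.0, 160.0]]
70 [[553.0, 266.0], [480.0, 230.0], [639.0, 186.0], [569.0, 154.0]]
74 [[553.0, 262.0], [480.0, 226.0], [640.0, 181.0], [569.0, 149.0]]
42.475
```

The lid corners seen at about (551,276), (480,243), (637,196) and (574,166) match or lie just below the z = 65 prediction. That means fully home.

```bash
python3 -c "
from workcell import env
env.sign_off()"
```

```text
the job is handed in; nothing more can be done
```

The job is done and handed in, with the robot's clock at about 42.5 s of the 64 s allowed. I pushed the tub about 105 mm into the crate's empty end, lifted it by its sides and set it down mid-board. Only then did I press the lid home and move the hand away.

**Last checks:**
- **Position:** the tub reads at (539, -345). The board's centre, fitted from its edges, is about (539, -345.5). The tub was set down with its length along the board, to within the fitted yaw.
- **Lid:** it met a stiff stop, 13 to 36 N within 0.3 mm, and its corners in the picture fit the fully-home height.
- **Other things:** the tea box, jar, tin and mill stood in the crate in the pictures from the carry and after the first press. The spice jar and tumbler stood in the last picture. I never went near the yellow look-alikes.

**What failed or disagreed:**
- **First press missed:** with the fingers closed, their tips end well short of the stated TCP. I saw this in a picture and repeated the press lower, guided by force.
- **Higher force:** the final press read 36 N vertically at the fingertips, above the 25 N guard I had set, with about 9 N sideways on each axis.
- **Network misses:** in the last check the networks did not report the tumbler or the board centre. For those I relied on the pictures and the earlier fit.
- **Lid centre reading:** the network's `lid_top` reading was about 3.5 mm off in y from its tub reading. I put that down to its own error.

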